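Lay the furnace service parts in their tray

TASK

Before the furnace is serviced, stock the black-walled service tray: lay the blue-handled brush flat in the long narrow compartment and the silver bracket flat on its feet in the short narrow compartment, each lined up with the length of its compartment, either end first. The red-handled brush and the copper-coloured bracket are not wanted. Set the parts down gently rather than dropping them, and let go of them.

Things in the scene. Friction and masses are not known exactly. Their poses are not given: they have to be found in the camera images.
- tray: Fixed grey tray, black walls (5 thick, 10 high on a 4 mm floor), 240 (x) x 235 (y) x 14 mm. Origin: centre of underside; z up. Insides, tray frame, mm: long narrow compartment 230 (x) x 80 (y), centre x 0, y -72.5; short narrow one 80 (x) x 140 (y), centre x -75, y 42.5; square one 145 x 140, centre x 42.5, y 42.5, holds a black contactor 42 high. It lies on the robot's left.
- brush: Loose flat brush, blue handle, 180 mm long, 90 g, lying flat. Origin: centre of its underside; x along it towards the bristles, z up. Straight handle 20 wide (y), 24 high, from x = -90 to +15 mm; steel ferrule 42 wide to x = +47; grey bristles 38 wide to +90. Grip across the handle near x = -10 mm, close to its centre of mass. A red-handled twin is nearby.
- bracket: Loose silver hat-section bracket, 110 (x) x 36 (y) x 24 mm high, 140 g, lying on its feet. Origin: centre of its underside; z up. Base strip 4 mm thick, 110 long; middle 60 mm is a raised bridge: 4 mm top plate (20 to 24 mm up) on 4 mm end walls, open at the sides. Grip across the 36 mm width at the middle, on the top plate's edges. A copper-coloured twin is nearby.

How it is judged (in metres and radians):
At the end, for the whole second after the job is handed in: Brush origin within 27 mm along and 21 mm across of the long compartment's centre, bracket origin within 18 mm along and 24 mm across of the short narrow one's; each within 15 degrees of its compartment's length, either way round, flat (origin under 9 mm above the bench) and at rest (x of brush in the frame of tray between -0.027 and 0.027 m and y of brush in the frame of tray between -0.0935 and -0.0515 m and z of brush in the frame of tray between -0.002 and 0.009 m and angle between each of brush, bracket's own z axis and vertical below 0.1 rad and angle between the x axis of brush and the x axis of tray, either way round below 0.26 rad and linear speed of each of brush, bracket below 0.03 m/s and angular speed of each of brush, bracket below 0.3 rad/s and x of bracket in the frame of tray between -0.099 and -0.051 m and y of bracket in the frame of tray between 0.0245 and 0.0605 m and z of bracket in the frame of tray between -0.002 and 0.009 m and angle between the x axis of bracket and the y axis of tray, either way round below 0.26 rad); the robot touches nothing.
It fails at once if the brush is dropped: it falls free faster than 0.8 m/s (from more than about 30 mm) (linear speed of brush above 0.8 m/s and contact force between brush and the fingers below 0.05 N).
It fails at once if the bracket is dropped: it falls free faster than 0.8 m/s (from more than about 30 mm) (linear speed of bracket above 0.8 m/s and contact force between bracket and the fingers below 0.05 N).
It also fails if it takes over 61 s, if anything falls off the work surface, if the arm or the gripper's body presses on something with over 40 N, if the wrist force passes 120 N, or if a joint passes its speed limit or range.

ROBOT

A 7-joint arm with a two-finger parallel gripper is mounted at the origin on the work surface. World frame = base frame: x ahead of the robot, y to its left, z up, the work surface at z = 0. Lengths are in mm, angles in rad, forces in N, time in s.
With the tool pointing down it reaches from about 425 to 950 mm from the base axis. Payload 4.7 kg.
Tool frame: the origin (TCP) lies on the centre line of the jaws, within the pads' length; the fingertips stand 22 mm ahead of it and the grasp point (between the pads) lies 3 mm ahead of it; z points along the fingers, y is the line along which they close (so a half turn about z gives the same grasp; the last joint's range is limited). The gripper opens to 87 mm and grips with 3 to 60 N. Pads are 19 mm wide; open, the fingers measure 117 mm over their backs; the gripper's body (75 mm by 190 mm) begins 51 mm behind the grasp point.
Start: joints at [-1.14, 0.469, -0.049, 1.532, 0.024, 1.141, -0.082], TCP at [299.508, 604.931, 244.573] pointing down, gripper open.
Joint ranges: [-2.59, 2.59], [-0.33, 1.99], [-1.39, 1.29], [0.1, 2.45], [-1.04, 4.18], [0.21, 1.99], [-2.66, 2.66]. Speed limits (rad/s): [2.57, 2.57, 3.14, 3.14, 3.14, 3.14, 3.14].

INTERFACE

Orientations are given as a 3x3 rotation matrix whose columns are the frame's x, y, z axes.
In Python, from workcell import env gives the robot as it stands. Calls block until the motion is done:
- env.move_ptp(position, orientation): joint-space move of the TCP to a pose.
- env.line_to(position, ori=None, vel=150): straight line of the TCP; ori=None keeps the orientation; vel is the mean speed in mm/s.
- env.move_j(angles): joint-space move.
- env.grip(opening): finger opening in mm; the grip force is fixed at half the most; returns when the fingers have stopped.
- env.pause(seconds).
- env.ik(position, orientation): joint angles nearest the present ones, or None.
- env.get_obs(): the state.
- env.capture(name): name is "side" or "top"; returns a dict with "frame" (480x640x3 uint8, red, green, blue), "vfov" (degrees; the focal length in pixels is half the picture's height over the tangent of half this angle, whatever the lens; pixels are square), "cx", "cy" (the principal point, pixels), "rvec" (rotation vector, rad) and "tvec" (3), from world to camera coordinates, as OpenCV has them. Camera axes: x right, y down, z forward; pixel columns grow to the right and rows downward; lengths in mm; the calibration is good to about 2 mm. A picture is of the moment at which its call begins. There is no depth.
A pose or a line that the arm cannot do raises env.MotionError and nothing moves.
- env.sign_off(): hands the job in; it is judged then, once.
The state is a dict: "clock": time; "joints": joint angles; "joint_velocities": joint speeds; "tau": joint torques, N m; "tool_pos": TCP position; "tool_rot": TCP orientation; "force": force on the tool from outside, world axes, zero at the start; "ft_torque": the same for the moment, N m; "grip_width": finger opening in mm; "grip_force": force on a finger pad.
Only numpy, scipy, OpenCV 4.12 (cv2) and the standard library are available. Lean on these libraries where they do the work, as an engineer would, in place of code of your own. Each camera call takes 0.05 s, during which the arm holds its last target. There are 200 camera calls.

## Working session

There is one attempt and no reset: what is moved stays moved. The work goes in short steps, each a Python script; the robot and the scene stay as the last script left them, time stands still between calls to the robot, and variables do not carry over. Pictures are saved under pics/ and viewed, at most 10 in all, crops included, and the job is handed in when it is done.

```bash
mkdir -p pics
python3 - <<'E'
from workcell import env
import cv2,numpy as np
for n in("top","side"):
    c=env.capture(n); cv2.imwrite(f"pics/{n}0.png",c["frame"][:,:,::-1]); print(n,{k:v for k,v in c.items() if k!="frame"})
    R=cv2.Rodrigues(np.array(c["rvec"],float))[0]; print(-R.T@np.array(c["tvec"]).ravel())
o=env.get_obs();print(o["tool_rot"],o["clock"])
E
```

```text
top {'vfov': 44.548437929487804, 'cx': 322.73518530511484, 'cy': 235.29059132065547, 'rvec': array([ 2.18854689, -2.13684448,  0.17019339]), 'tvec': array([ -1.53350821, 546.98461169, 806.78732774])}
[434.10451913  29.78070594 872.21940204]
side {'vfov': 56.09015477701277, 'cx': 322.8441075517826, 'cy': 242.5149837997582, 'rvec': array([ 0.38980669, -2.76885539,  1.1405919 ]), 'tvec': array([531.57821296, 129.26963844, 642.10435032])}
[400.67110907 494.53289337 553.60989185]
[[-8.96141600e-01  4.43767657e-01 -7.06131198e-04]
 [ 4.43768216e-01  8.96140268e-01 -1.54606393e-03]
 [-5.33005662e-05 -1.69885079e-03 -9.99998556e-01]] 0.1
```

View pics/top0.png

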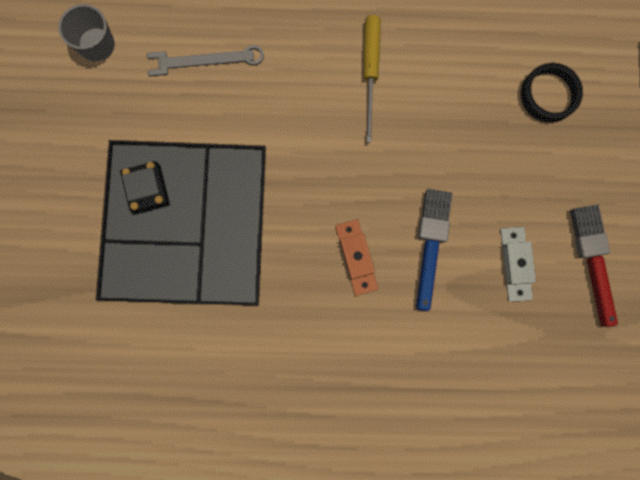

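View pics/side0.png

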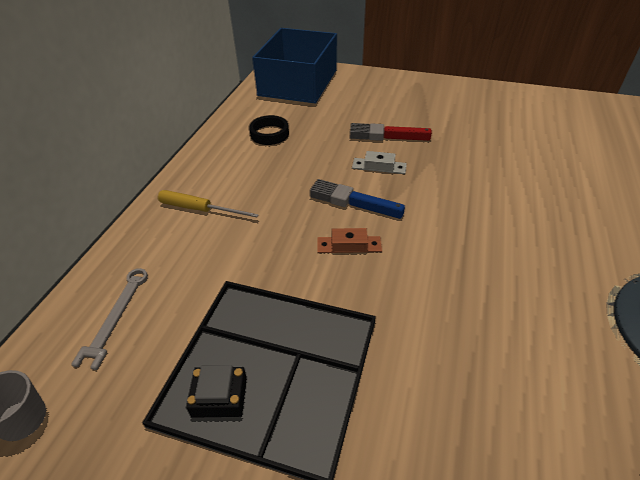

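Top view: the tray's corners are at about (110,142), (265,146), (258,304) and (98,300), and its long compartment is on the right. The blue brush runs from (437,190) to (425,310). The silver bracket's holes are at (513,236), (521,262) and (520,293). The side view agrees, and the paths are clear.

```bash
cat > h.py <<'E'
from workcell import env
import cv2,numpy as np
def cam(n):
    c=env.capture(n); f=240/np.tan(np.radians(c["vfov"]/2))
    K=np.array([[f,0,c["cx"]],[0,f,c["cy"]],[0,0,1]]); R=cv2.Rodrigues(np.array(c["rvec"],float))[0]
    return c["frame"],K,R,np.array(c["tvec"],float).ravel()
def ray(uv,z,K,R,t):
    uv=np.atleast_2d(np.array(uv,float)); C=-R.T@t
    d=np.c_[uv,np.ones(len(uv))]@np.linalg.inv(K).T@R
    return (C+d*((z-C[2])/d[:,2])[:,None])[:,:2]
def biggest(m):
    return max(cv2.findContours(m.astype(np.uint8),cv2.RETR_EXTERNAL,cv2.CHAIN_APPROX_NONE)[0],key=cv2.contourArea)
def rect(pts):
    (c,s,a)=cv2.minAreaRect(pts.astype(np.float32)); b=cv2.boxPoints((c,s,a))
    e=max((b[1]-b[0],b[2]-b[1]),key=np.linalg.norm)
    if e[0]<0:e=-e
    return np.round(c,1),np.round(sorted(s),1),round(float(np.degrees(np.arctan2(e[1],e[0]))),2)
E
python3 - <<'E'
from h import *
for n,tb,bb in(("top",(90,130,280,315),(490,220,545,308)),("side",(140,275,385,480),(345,148,412,178))):
    im,*k=cam(n); hsv=cv2.cvtColor(im,cv2.COLOR_RGB2HSV); H,S,V=cv2.split(hsv)
    def box(m,b): r=np.zeros_like(m); r[b[1]:b[3],b[0]:b[2]]=m[b[1]:b[3],b[0]:b[2]]; return r
    grey=box((S<70)|(V<45),tb); c=biggest(grey)[:,0]
    q=cv2.approxPolyDP(cv2.convexHull(c),12,True)[:,0]; print(n,"tray px",q.tolist())
    P=ray(q,14,*k); print(P.round(1).tolist()); print(rect(ray(c,14,*k)))
    bb_= (300,170,415,225) if n=="side" else (410,180,460,320)
    c=biggest(box((H>105)&(H<130)&(S>140)&(V>50),bb_))[:,0]; print("handle",rect(ray(c,20 if n=="side" else 24,*k)))
    # bracket: dark holes in silver
    w=box((S<60)&(V>110),bb).astype(np.uint8); c=biggest(w); fill=cv2.drawContours(np.zeros_like(w),[c],-1,1,-1)
    print("bracket z4..24",rect(ray(c[:,0],4,*k)),rect(ray(c[:,0],24,*k)))
    nn,_,st,ce=cv2.connectedComponentsWithStats((fill&(V<80)).astype(np.uint8))
    for i in range(1,nn):
        if st[i,4]>8: print("hole",st[i,4],ce[i].round(1),"z4",ray(ce[i],4,*k).round(1),"z24",ray(ce[i],24,*k).round(1))
E
```

```text
top tray px [[110, 141], [264, 147], [257, 304], [97, 299]]
[[684.2, 332.7], [681.7, 102.4], [446.9, 104.2], [448.8, 334.8]]
(array([565.4, 218.8]), array([233.1, 237.6]), -0.48)
handle (array([ 494.8, -142.3]), array([ 18.1, 101.8]), -7.99)
bracket z4..24 (array([ 516.4, -283.8]), array([ 44.1, 110. ]), 5.17) (array([ 514.5, -276.5]), array([ 43. , 107.5]), 5.17)
hole 20 [513.  234.9] z4 [[ 559.2 -276.1]] z24 [[ 556.3 -269.1]]
hole 50 [521.3 262.4] z4 [[ 517.9 -287.7]] z24 [[ 516.  -280.4]]
hole 19 [519.8 292.2] z4 [[ 473.4 -284.5]] z24 [[ 472.5 -277.3]]
side tray px [[226, 281], [374, 316], [332, 479], [143, 424]]
[[681.6, 103.0], [445.5, 105.4], [445.3, 333.6], [682.2, 337.6]]
(array([563.2, 222.5]), array([238.1, 240.1]), -0.52)
handle (array([ 493.6, -143.1]), array([ 21.6, 103.4]), -7.81)
bracket z4..24 (array([ 515.9, -293.5]), array([ 65.1, 108.8]), 5.36) (array([ 511.7, -264.8]), array([ 62.8, 104.8]), 5.36)
hole 21 [379.6 156.6] z4 [[ 518.9 -307.8]] z24 [[ 514.6 -278.6]]
hole 9 [358.4 162.3] z4 [[ 557.4 -275.6]] z24 [[ 551.7 -247.6]]
hole 10 [399.7 166.8] z4 [[ 471.9 -282.5]] z24 [[ 469.3 -254.2]]
```

```bash
cat >> h.py <<'E'
def down(deg):
    a=np.radians(deg); y=np.array([np.cos(a),np.sin(a),0]); z=np.array([0,0,-1.]); return np.c_[np.cross(y,z),y,z]
def yaw(xy,deg,z):  # the one of two half turns with least wrist travel from mid-range
    js=[(env.ik([*xy,z],down(d)),d) for d in(deg,deg-180,deg+180)]
    js=[(abs(j[6]),d) for j,d in js if j is not None]; print("yaw",js); return min(js)[1]
def rep(s):
    o=env.get_obs(); print(s,round(o["clock"],2),np.round(o["tool_pos"],1),"w",round(o["grip_width"],1),"gf",round(o["grip_force"],1),"F",np.round(o["force"],1))
def pick(xy,deg,op,z=26):
    d=yaw(xy,deg,150); env.move_ptp([*xy,150],down(d)); env.grip(op); rep("above")
    env.line_to([*xy,z]); rep("down"); env.grip(0); rep("grip"); env.line_to([*xy,z+60],vel=80); rep("lift")
def place(xy,deg,op,z=31):
    d=yaw(xy,deg,150); env.line_to([*env.get_obs()["tool_pos"][:2],150]); env.move_ptp([*xy,150],down(d)); rep("above")
    env.line_to([*xy,50]); env.line_to([*xy,z],vel=40); rep("set"); env.grip(op); rep("open"); env.line_to([*xy,150],vel=100)
def snap(name):
    a=[env.capture(n)["frame"] for n in("top","side")]; cv2.imwrite(f"pics/{name}.png",cv2.resize(np.hstack(a),(800,300),interpolation=cv2.INTER_AREA)[:,:,::-1])
E
python3 - <<'E'
from h import *
pick((521.5,-146.5),82.1,50); snap("b1")
E
```

```text
yaw [(np.float64(1.8686704420618019), 82.1), (np.float64(0.961236206619915), -97.9), (np.float64(0.9612362066199156), 262.1)]
above 3.88 [ 521.5 -146.5  150. ] w 50.3 gf 0.0 F [ 0.1 -0.7  0.5]
down 4.86 [ 522.  -146.9   26.7] w 50.1 gf 0.0 F [ 0.4 -1.2 -0.3]
grip 5.49 [ 521.6 -146.4   26.2] w 20.2 gf 30.0 F [0.1 0.4 1.5]
lift 6.39 [ 521.2 -146.2   85.7] w 19.9 gf 30.0 F [-0.3  0.4 -1. ]
```

View pics/b1.png

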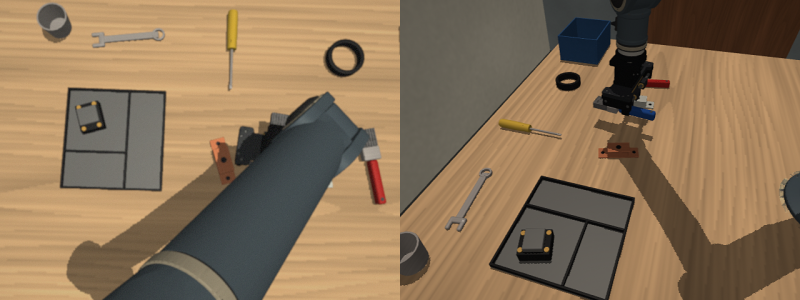

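Pictured: the brush is held by its blue handle near (640,112) and roughly level, with a width of 20 mm. I'll place it without a half turn so the grip offset stays valid.

```bash
python3 - <<'E'
from h import *
import h
q=env.ik([553.7,147.6,150],down(-90.5)); print(np.round(q,2))
h.yaw=lambda *a:-90.5
place((553.7,147.6),-90.5,38)
E
python3 - <<'E'
from h import *
pick((516,-280.2),95.4,60); snap("k1")
E
```

```text
[-1.03  0.58  0.97  1.92 -0.58  0.96 -1.36]
above 8.2 [553.8 145.4 150. ] w 19.9 gf 30.0 F [-0.2 -0.7 -1.1]
set 9.64 [553.7 147.5  30.9] w 20.0 gf 30.0 F [-0.8 -0.5 -1.1]
open 10.29 [553.7 147.6  31. ] w 37.9 gf 0.0 F [-0.   0.2 -0.1]
yaw [(np.float64(1.4480538315234015), 95.4), (np.float64(0.5260831897325353), -84.6), (np.float64(0.5260831897325361), 275.4)]
above 13.93 [ 516.  -280.3  150. ] w 59.9 gf 0.0 F [-0.5 -0.  -0. ]
down 14.9 [ 516.5 -280.8   26.8] w 60.1 gf 0.0 F [-0.3  0.5  0.1]
grip 15.47 [ 516.2 -279.9   26.3] w 35.1 gf 30.8 F [-0.7  2.4  4.5]
lift 16.37 [ 515.8 -279.8   85.7] w 35.0 gf 30.5 F [ 1.   0.  -1.7]
```

View pics/k1.png

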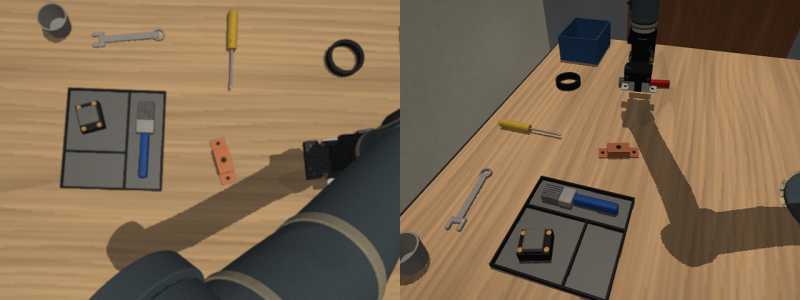

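The brush lies straight and central in the long compartment, about (145,138) in the left half. The bracket is held level near (638,87) in the right half.

Run:
```python
from h import *
place((489.7,263.2),-0.5,43,z=31)
env.move_ptp([300,604,245],env.get_obs()["tool_rot"]); rep("away")
im,*k=cam("top"); cv2.imwrite("pics/end.png",cv2.resize(im[120:320,80:300],None,fx=2.5,fy=2.5)[:,:,::-1])
H,S,V=cv2.split(cv2.cvtColor(im,cv2.COLOR_RGB2HSV))
def box(m,b): r=np.zeros_like(m); r[b[1]:b[3],b[0]:b[2]]=m[b[1]:b[3],b[0]:b[2]]; return r
c=biggest(box((H>105)&(H<130)&(S>140)&(V>50),(200,140,270,310)))[:,0]; print("handle",rect(ray(c,28,*k)))
c=biggest(box((S<60)&(V>110),(95,235,205,305)))[:,0]; print("bracket",rect(ray(c,8,*k)),rect(ray(c,28,*k)))
```

```text
yaw [(np.float64(0.25657366509418994), -0.5), (np.float64(1.9285007766003843), -180.5), (np.float64(1.9285007766003843), 179.5)]
above 19.0 [490.5 261.7 150.1] w 35.6 gf 30.5 F [ 0.3 -0.6 -1.4]
set 20.44 [489.7 263.1  30.9] w 35.4 gf 30.5 F [ 0.1  0.5 -0.4]
open 20.93 [489.8 263.2  31.1] w 42.8 gf 0.0 F [ 0.1  0.2 -0.2]
away 23.76 [301.9 602.3 244.8] w 43.1 gf 0.0 F [0.2 0.2 0.7]
handle (array([526.5, 145.3]), array([ 18.6, 102. ]), -0.3)
bracket (array([492.9, 275.4]), array([37.4, 79.8]), -89.93) (array([491.5, 269.7]), array([36.5, 78. ]), -89.93)
```

View pics/end.png

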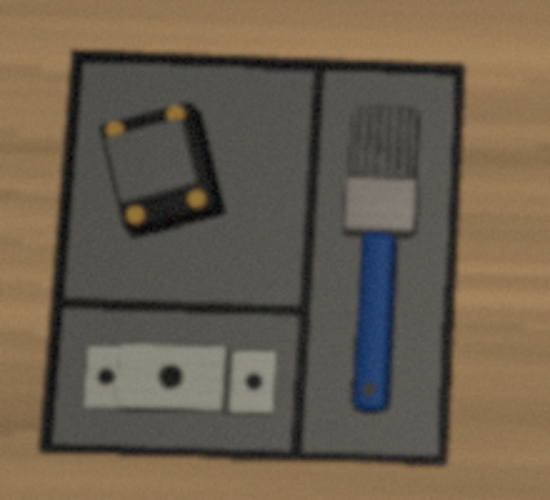

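Both parts lie flat, central and straight. In the crop, the bracket spans x 84–276 inside a compartment of roughly 55–300. The brush is mid-compartment and the arm is clear.

```bash
python3 -c "
from workcell import env
env.pause(0.5);print(env.sign_off())"
```

```text
the job is handed in; nothing more can be done
None
```

I laid the blue-handled brush and the silver bracket flat, centred and lined up in their compartments, let go of both, and handed the job in at about 24 s of the 61 s allowed; sign-off returned no verdict.

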